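# Sort the brass reel tables into their dishes

### The arm

A 6-joint arm with a two-finger parallel gripper is mounted at the origin on the work surface. World frame = base frame: x ahead of the robot, y to its left, z up, the work surface at z = 0. Lengths are in mm, angles in rad, forces in N, time in s.
With the tool pointing down it reaches from about 425 to 1125 mm from the base axis. Payload 14.9 kg.
Tool frame: the origin (TCP) lies at the very end of the fingers, on their centre line; the grasp point (between the pads) lies 19 mm behind it; z points along the fingers, y is the line along which they close (so a half turn about z gives the same grasp; the last joint's range is limited). The gripper opens to 91 mm and grips with 3 to 60 N. Pads are 32 mm wide; open, the fingers measure 118 mm over their backs; the gripper's body (76 mm by 178 mm) begins 60 mm behind the grasp point.
Start: joints at [-1.207, 0.379, 1.734, -0, 1.028, -0.033], TCP at [270.525, -645.627, 213.932] pointing down, gripper open.
Joint ranges: [-2.77, 2.77], [-0.74, 2.19], [0, 2.66], [-1.06, 4.2], [0.31, 2.87], [-3.08, 3.08]. Speed limits (rad/s): [1.89, 1.89, 2.39, 3.14, 3.14, 3.14].

### API

Orientations are given as a unit quaternion [w, x, y, z].
In Python, from station import r, optics gives the robot as it stands.
- The arm moves only by the tool drive_tool, never from a script. Its argument "steps" is text: rows parted by semicolons, each of 6 numbers parted by spaces: the shift along the tool's x, y, z in m, then the turn, a rotation vector about the tool's x, y, z in rad. A call has 1 to 8 rows; each row shifts and turns the commanded pose from where the row before left it, along the tool's axes as they then stand; what a row does not reach is not made up. A row lasts 1/8 s, in which the tool goes at most 62.5 mm and 10.7 degrees, less where a joint would pass 70% of its speed; a pose out of reach is approached as far as the arm can. A call is refused whole if a number of a shift passes 0.0625 or a number of a turn 0.188, either way. A call with a gripper value outside its range is refused whole. "grip" is the opening, from 0 (shut) to 1 (fully open), set as the call begins (left out, the last holds). The fingers move at their own pace and stop on an object; "force" is the grip in N (left out, the last holds). Time passes only in rows, so rows that do not move let the fingers close. It gives the time, the measured TCP pose, the force, the opening and the grip force at its end, in the units of the state.
- r.read_state(): the state, without advancing time (a new reading comes with each control period).
- optics.grab_frame(name): name is "scene" or "top" or "wrist"; returns (picture, depth): 420x560x3 uint8, red, green, blue; 420x560 float32, mm along the optical axis (not along the pixel's ray), 0 where there is no reading.
- optics.camera_model(name): a dict with "fov_y" (degrees; the focal length in pixels is half the picture's height over the tangent of half this angle, whatever the lens; pixels are square), "cx", "cy" (the principal point, pixels), "dist" ([k1, k2, p1, p2, k3] as OpenCV has them; the pictures are not rectified), "world_from_camera" (4x4, takes a point from camera to world coordinates); the wrist camera has in their place "mount" (4x4, takes a point from camera to tool coordinates, whose origin is the TCP and whose axes are the flange's). Camera axes: x right, y down, z forward; pixel columns grow to the right and rows downward; lengths in mm; the calibration is good to about 2 mm. A picture is of the moment at which its call begins: read the wrist's pose just before it. camera_model takes no time and is no camera call.
- r.close_job(): hands the job in; it is judged then, once.
The state is a dict: "t": time; "q": joint angles; "joint_vel": joint speeds; "joint_torque": joint torques, N m; "position": TCP position; "orientation": TCP orientation; "contact_force": force on the tool from outside, world axes, zero at the start; "ft_torque": the same for the moment, N m; "grip_width": finger opening in mm; "finger_force": force on a finger pad.
Only numpy, scipy, OpenCV 4.12 (cv2) and the standard library are available. Lean on these libraries where they do the work, as an engineer would, in place of code of your own. Each camera call takes 0.05 s, during which the arm holds its last target. There are 200 camera calls.

### The job

Pick out the four brass reel tables (flanged discs with an upright hub) and put each in the round dark steel dish of its size, the largest in the largest dish and so on down to the smallest. Set them down upright and flat on the floor of the dish without dropping them, and leave the plain brass roller and the black volume knob where they are.

Things in the scene. Friction and masses are not known exactly. Their poses are not given: they have to be found in the camera images.
- table_xl: the largest brass reel table, loose, standing upright: a round flange 66 mm across and 6 mm thick with a central upright hub, a plain cylinder 14 mm across from 6 to 40 mm above its underside (grip it here), topped by a small finned tip up to 46 mm. Origin: centre of its underside; z up along the hub. Weighs 50 to 270 g
- table_l: the second largest brass reel table, loose, standing upright: a round flange 54 mm across and 6 mm thick with a central upright hub, a plain cylinder 14 mm across from 6 to 40 mm above its underside (grip it here), topped by a small finned tip up to 46 mm. Origin: centre of its underside; z up along the hub. Weighs 50 to 270 g
- table_m: the third largest brass reel table, loose, standing upright: a round flange 42 mm across and 6 mm thick with a central upright hub, a plain cylinder 14 mm across from 6 to 40 mm above its underside (grip it here), topped by a small finned tip up to 46 mm. Origin: centre of its underside; z up along the hub. Weighs 50 to 270 g
- table_s: the smallest brass reel table, loose, standing upright: a round flange 30 mm across and 6 mm thick with a central upright hub, a plain cylinder 14 mm across from 6 to 40 mm above its underside (grip it here), topped by a small finned tip up to 46 mm. Origin: centre of its underside; z up along the hub. Weighs 50 to 270 g
- dish_xl: the largest round dark steel parts dish, fixed to the bench: 92 mm across outside, 86 mm inside, rim 8 mm high, flat floor 3 mm thick (its top 3 mm above the bench). Origin: centre of its underside; z up. The reel table that belongs in it is 66 mm across
- dish_l: the second largest round dark steel parts dish, fixed to the bench: 80 mm across outside, 74 mm inside, rim 8 mm high, flat floor 3 mm thick (its top 3 mm above the bench). Origin: centre of its underside; z up. The reel table that belongs in it is 54 mm across
- dish_m: the third largest round dark steel parts dish, fixed to the bench: 68 mm across outside, 62 mm inside, rim 8 mm high, flat floor 3 mm thick (its top 3 mm above the bench). Origin: centre of its underside; z up. The reel table that belongs in it is 42 mm across
- dish_s: the smallest round dark steel parts dish, fixed to the bench: 56 mm across outside, 50 mm inside, rim 8 mm high, flat floor 3 mm thick (its top 3 mm above the bench). Origin: centre of its underside; z up. The reel table that belongs in it is 30 mm across
- roller: a plain brass roller, a lookalike without flange or hub, loose: upright cylinder 30 mm across, 34 mm high; leave it alone. Origin: centre of its underside
- knob: a spare black knurled volume knob, loose: 34 mm across, 22 mm high, with a white pointer line; leave it alone. Origin: centre of its underside
Not all that is in view belongs to the job. Leave any red look-alike of the dish_l alone.

How it is judged (in metres and radians):
At the end, for the whole second after the job is handed in: each of the four reel tables stands upright (within 0.08 rad), released and at rest, flat on the floor of the dish of its own size rank, its centre within 12 mm of the dish's centre; the plain roller and the knob are within 20 mm of where they were (horizontal distance between table_xl and dish_xl below 0.012 m and z of table_xl in the frame of dish_xl between 0.0015 and 0.0055 m and angle between each of table_xl, table_l, table_m, table_s's own z axis and vertical below 0.08 rad and linear speed of each of table_xl, table_l, table_m, table_s below 0.02 m/s and angular speed of each of table_xl, table_l, table_m, table_s below 0.2 rad/s and horizontal distance between table_l and dish_l below 0.012 m and z of table_l in the frame of dish_l between 0.0015 and 0.0055 m and horizontal distance between table_m and dish_m below 0.012 m and z of table_m in the frame of dish_m between 0.0015 and 0.0055 m and horizontal distance between table_s and dish_s below 0.012 m and z of table_s in the frame of dish_s between 0.0015 and 0.0055 m and distance of each of roller, knob from where it was at the start of the episode below 0.02 m); the robot touches nothing.
It fails at once if a reel table tips over (by more than 45 degrees) (angle between any of table_xl, table_l, table_m, table_s's own z axis and vertical above 0.8 rad).
It fails at once if a reel table is dropped (falls free from more than about 25 mm) ((contact force between the fingers and table_xl below 0.02 N and linear speed of table_xl above 0.7 m/s) or (contact force between the fingers and table_l below 0.02 N and linear speed of table_l above 0.7 m/s) or (contact force between the fingers and table_m below 0.02 N and linear speed of table_m above 0.7 m/s) or (contact force between the fingers and table_s below 0.02 N and linear speed of table_s above 0.7 m/s)).
It fails at once if the roller is disturbed (moved more than 20 mm) (distance of roller from where it was at the start of the episode above 0.02 m).
It fails at once if the knob is disturbed (moved more than 20 mm) (distance of knob from where it was at the start of the episode above 0.02 m).
It also fails if it takes over 102 s, if anything falls off the work surface, if the arm or the gripper's body presses on something with over 40 N, if the wrist force passes 120 N, or if a joint passes its speed limit or range.

## Working session

There is one attempt and no reset: what is moved stays moved. The work goes in short steps, Python scripts to look and compute and a tool call to move; the robot and the scene stay as the last step left them, time stands still between calls to the robot, and variables do not carry over. Pictures are saved under pics/ and viewed, at most 14 in all, crops included, and the job is handed in when it is done.

Besides the shell and the picture viewer there is one more tool, called after "Call:" by a JSON object that holds its "method" and its "body", one argument or row to a line. drive_tool: Moves the arm, as the interface text tells. Its arguments: {"type":"object","properties":{"steps":{"type":"string"},"grip":{"type":"number"},"force":{"type":"number"}},"required":["steps"]}

```bash
ls; mkdir -p pics; python3 - <<'E'
from station import r, optics
import cv2, numpy as np
print(r.read_state())
for n in ("top","scene"):
    m=optics.camera_model(n); print(n,m)
    p,d=optics.grab_frame(n); cv2.imwrite(f"pics/{n}0.png",cv2.cvtColor(p,cv2.COLOR_RGB2BGR)); np.savez(f"{n}0.npz",p=p,d=d)
print(optics.camera_model("wrist"))
E
```

```text
pics
{'t': 0.0, 'q': array([-1.20730854e+00,  3.79417116e-01,  1.73476566e+00,  1.23114018e-05,
        1.02850578e+00, -3.32976124e-02]), 'joint_vel': array([-0.0004081 ,  0.002398  ,  0.00028668,  0.00038585, -0.00019773,
       -0.00048919]), 'joint_torque': array([ 5.58030180e-03, -7.63716531e+01, -4.34368980e+01,  6.52021752e-02,
        4.23038634e-02, -1.11576262e-04]), 'position': array([ 270.37864656, -645.25041574,  213.28976434]), 'orientation': array([-5.41365731e-04,  9.80385112e-01,  1.97090667e-01, -8.48543549e-05]), 'contact_force': array([0.63294233, 0.0420546 , 0.13607427]), 'ft_torque': array([ 0.00771819,  0.01594705, -0.00756627]), 'finger_force': 0.0, 'grip_width': 91.04178243936389}
top {'fov_y': 46.93169135573637, 'cx': 282.32847052721104, 'cy': 210.8572779924076, 'dist': array([-0.15379565,  0.        ,  0.        ,  0.        ,  0.        ]), 'world_from_camera': array([[ 1.74946418e-03, -9.83996983e-01,  1.78176530e-01,
         3.51371898e+02],
       [-9.99808218e-01, -5.19658804e-03, -1.88818263e-02,
         2.68370880e+01],
       [ 1.95055701e-02, -1.
[... 477 characters left out ...]
     3.40697474e+01],
       [-1.11064462e-03, -8.25404731e-01, -5.64540341e-01,
         4.73754786e+02],
       [ 0.00000000e+00,  0.00000000e+00,  0.00000000e+00,
         1.00000000e+00]])}
{'fov_y': 65.1189847356614, 'cx': 282.2178429113264, 'cy': 212.45772834658462, 'dist': array([-0.0803247,  0.       ,  0.       ,  0.       ,  0.       ]), 'mount': array([[-1.06009858e-03, -9.68757012e-01, -2.48009530e-01,
         7.02154097e+01],
       [ 9.99999388e-01, -1.10575967e-03,  4.48148469e-05,
        -5.47480476e-01],
       [-3.17653635e-04, -2.48009331e-01,  9.68757591e-01,
        -1.71349758e+02],
       [ 0.00000000e+00,  0.00000000e+00,  0.00000000e+00,
         1.00000000e+00]])}
```

View pics/top0.png

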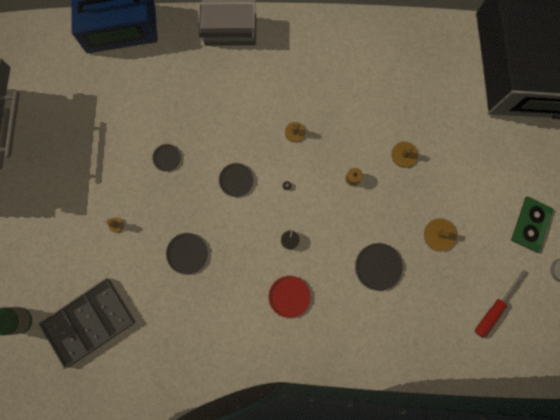

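View pics/scene0.png

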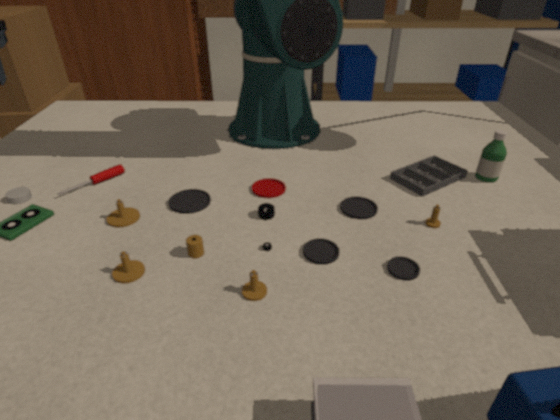

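Reel tables in the top view, by size: (440,235), (404,154), (296,132) and (116,225). Dark dishes: (379,267), (187,253), (236,180) and (167,157). Lookalikes to leave alone: roller (355,176), knob (290,240), a small dark nut (287,185) and the red dish (290,297). Next I'll measure them.

```bash
cat > h.py <<'E'
import numpy as np, cv2
from scipy.spatial.transform import Rotation as R
from scipy.optimize import least_squares
from station import r, optics
def wfc(name, st=None):
    m=optics.camera_model(name)
    if name!="wrist": return m, m["world_from_camera"]
    T=np.eye(4); q=st["orientation"]; T[:3,:3]=R.from_quat([q[1],q[2],q[3],q[0]]).as_matrix(); T[:3,3]=st["position"]
    return m, T@m["mount"]
def cast(px,m,T,z):
    f=210/np.tan(np.radians(m["fov_y"]/2)); K=np.array([[f,0,m["cx"]],[0,f,m["cy"]],[0,0,1]])
    u=cv2.undistortPoints(np.float64(px).reshape(-1,1,2),K,m["dist"])[:,0]
    d=np.c_[u,np.ones(len(u))]@T[:3,:3].T; o=T[:3,3]
    return (o+d*((z-o[2])/d[:,2])[:,None])[:,:2]
def fit(p):  # robust circle
    s=least_squares(lambda a:np.hypot(p[:,0]-a[0],p[:,1]-a[1])-a[2],[*np.median(p,0),np.ptp(p,0).mean()/2],loss="soft_l1",f_scale=.7)
    return s.x
def blobs(p,kind,amin=60):
    hsv=cv2.cvtColor(p,cv2.COLOR_RGB2HSV)
    if kind=="brass": M=cv2.inRange(hsv,(10,130,60),(28,255,255))
    else: M=cv2.inRange(hsv,(0,0,0),(180,255,70))
    cs,_=cv2.findContours(M,cv2.RETR_EXTERNAL,cv2.CHAIN_APPROX_NONE)
    return [c[:,0].astype(float) for c in cs if cv2.contourArea(c)>amin]
E
python3 - <<'E'
from h import *
d=np.load("top0.npz"); p=d["p"]; m,T=wfc("top")
for k,z in (("brass",6),("dark",8)):
    for c in blobs(p,k):
        a=fit(cast(c,m,T,z)); 
        if a[2]<60: print(k,c.mean(0).round(),"xy",a[:2].round(1),"diam",(2*a[2]).round(1), p[tuple(c.mean(0).astype(int)[::-1])])
E
```

```text
brass [440. 234.] xy [ 472.7 -300.6] diam 63.1 [86 64 28]
brass [115. 224.] xy [489.5 334.4] diam 27.1 [59 48 33]
brass [354. 176.] xy [ 589.3 -131.3] diam 31.2 [98 74 35]
brass [404. 154.] xy [ 635.4 -236. ] diam 51.3 [78 59 27]
brass [295. 132.] xy [679.4 -15.2] diam 38.5 [68 54 31]
dark [ 14. 321.] xy [297.3 530.6] diam 66.5 [25 34 20]
dark [379. 266.] xy [ 410.6 -175.8] diam 88.4 [51 49 42]
dark [187. 253.] xy [434.7 191.1] diam 76.6 [53 48 39]
dark [290. 239.] xy [461.3  -5.5] diam 32.2 [46 41 34]
dark [534. 227.] xy [ 496.5 -494.7] diam 91.4 [23 27 18]
dark [236. 180.] xy [579.2 100. ] diam 64.3 [53 47 41]
dark [166. 157.] xy [624.2 239.1] diam 53.2 [57 51 46]
dark [232.  34.] xy [927.3 126.1] diam 118.8 [39 38 29]
```

Call:
{"method": "drive_tool", "body": {
  "steps": "0 0 0.031 0 0 0.1323; 0 0 0.031 0 0 0.1323; 0 0 0.031 0 0 0.1323; 0.0289 -0.0493 0 0 0 0; 0.0289 -0.0493 0 0 0 0; 0.0289 -0.0493 0 0 0 0; 0.0289 -0.0493 0 0 0 0; 0.0289 -0.0493 0 0 0 0",
  "grip": 1,
  "force": 25
}}

```text
t: 1.1
position: [415.6, -397.4, 120.8]
orientation: [-0.0, 1.0, -0.0, -0.0]
contact_force: [1.1, -0.4, -0.3]
grip_width: 91.5
finger_force: 0.0
```

Call:
{"method": "drive_tool", "body": {
  "steps": "0.0289 -0.0493 0 0 0 0; 0.0289 -0.0493 0 0 0 0; 0 0 0 0 0 0; 0 0 0 0 0 0"
}}

```text
t: 1.6
position: [472.7, -300.6, 120.8]
orientation: [-0.0, 1.0, 0.0, -0.0]
contact_force: [0.9, 0.0, 0.2]
grip_width: 91.5
finger_force: 0.0
```

```bash
cat > look.py <<'E'
import sys
from h import *
st=r.read_state(); p,d=optics.grab_frame("wrist"); n=sys.argv[1]
cv2.imwrite(f"pics/{n}.png",cv2.cvtColor(p,cv2.COLOR_RGB2BGR)); np.savez(n+".npz",p=p,d=d)
q=st["orientation"]; print("t",st["t"],"pos",st["position"].round(1),"q",q.round(4),"w",round(st["grip_width"],1))
m,T=wfc("wrist",st)
for k,z in (("brass",6),("dark",8)):
    for c in blobs(p,k,300):
        if c.min()<=1 or c[:,0].max()>557 or c[:,1].max()>417: continue
        a=fit(cast(c,m,T,z))
        if a[2]<60: print(k,c.mean(0).round(),"xy",a[:2].round(1),"diam",(2*a[2]).round(1),"minus TCP",(a[:2]-st["position"][:2]).round(1))
E
python3 look.py w1
```

```text
t 1.6 pos [ 472.7 -300.6  120.8] q [-0.e+00  1.e+00  3.e-04 -1.e-04] w 91.5
brass [ 94. 296.] xy [ 380.7 -113.4] diam 28.9 minus TCP [-92.1 187.2]
brass [467. 285.] xy [ 394.6 -471.4] diam 48.5 minus TCP [ -78.1 -170.7]
brass [284. 206.] xy [ 474.5 -301.5] diam 64.0 minus TCP [ 1.8 -0.9]
brass [72. 77.] xy [ 588.7 -119.6] diam 41.2 minus TCP [116.  181.1]
dark [493. 207.] xy [ 474.5 -494. ] diam 34.8 minus TCP [   1.7 -193.4]
dark [517. 165.] xy [ 513.4 -511.6] diam 34.9 minus TCP [  40.7 -211. ]
```

View pics/w1.png

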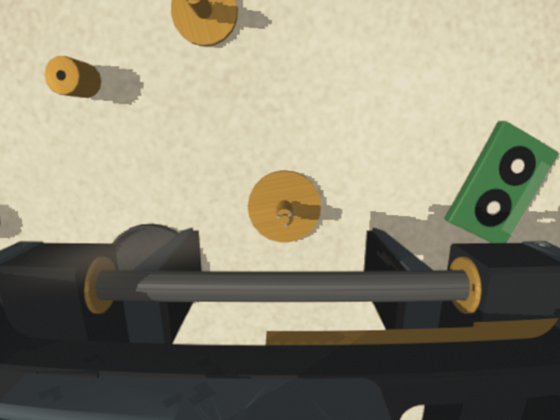

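The wrist view shows the flanged disc with its hub at (284,206), 64 mm across, so it is table_xl. The roller at (62,76) has no flange. I'll descend and grip the hub.

Call:
{"method": "drive_tool", "body": {
  "steps": "0.0018 0.0009 0.04 0 0 0; 0 0 0.04 0 0 0; 0 0 0.02 0 0 0; 0 0 0.01 0 0 0; 0 0 0 0 0 0"
}}

```text
t: 2.28
position: [474.7, -301.8, 11.1]
orientation: [-0.0, 1.0, -0.0, -0.0]
contact_force: [-0.2, 0.5, 0.6]
grip_width: 91.0
finger_force: 0.0
```

Call:
{"method": "drive_tool", "body": {
  "steps": "0 0 0 0 0 0; 0 0 0 0 0 0; 0 0 0 0 0 0; 0 0 0 0 0 0; 0 0 0 0 0 0; 0 0 0 0 0 0; 0 0 0 0 0 0; 0 0 0 0 0 0",
  "grip": 0,
  "force": 25
}}

```text
t: 3.28
position: [474.7, -301.5, 10.9]
orientation: [0.0, 1.0, -0.0, 0.0]
contact_force: [-0.6, -0.5, -0.1]
grip_width: 13.9
finger_force: 0.2
```

Call:
{"method": "drive_tool", "body": {
  "steps": "0 0 0 0 0 0; 0 0 0 0 0 0; 0 0 -0.01 0 0 0; 0 0 -0.03 0 0 0; -0.01 -0.02 -0.02 0 0 0; -0.02 -0.04 0 0 0 0; -0.02 -0.04 0 0 0 0; -0.0125 -0.025 0 0 0 0",
  "force": 35
}}

```text
t: 4.28
position: [411.0, -174.9, 71.3]
orientation: [-0.0, 1.0, 0.0, -0.0]
contact_force: [0.5, -0.4, -1.3]
grip_width: 13.0
finger_force: 35.0
```

Call:
{"method": "drive_tool", "body": {
  "steps": "0 0 0 0 0 0; 0 0 0 0 0 0"
}}

```text
t: 4.53
position: [413.0, -177.0, 71.5]
orientation: [0.0, 1.0, 0.0, 0.001]
contact_force: [-0.2, -0.1, -1.7]
grip_width: 13.2
finger_force: 35.0
```

```bash
python3 look.py w2; python3 - <<'E'
from h import *
p,d=optics.grab_frame("top"); cv2.imwrite("pics/top1.png",cv2.cvtColor(p,cv2.COLOR_RGB2BGR))
E
```

```text
t 4.525 pos [ 413.  -177.    71.5] q [3.e-04 1.e+00 0.e+00 6.e-04] w 13.2
brass [282. 233.] xy [ 406.2 -176. ] diam 57.2 minus TCP [-6.8  1. ]
dark [243. 195.] xy [ 407.2 -183.5] diam 98.5 minus TCP [-5.8 -6.5]
```

View pics/w2.png

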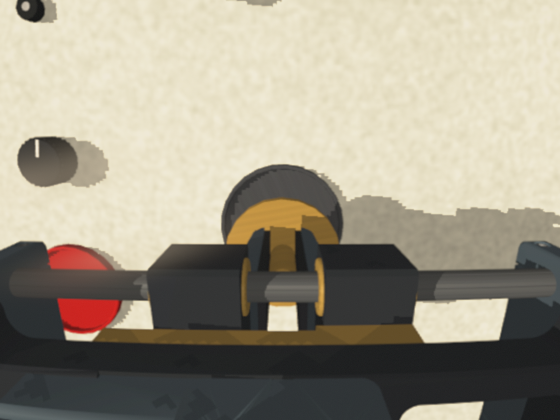

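The table is held level above the dish, whose rim arc shows from (222,215) over (282,165) to (343,215). I'll fit that arc using the known radius.

```bash
cat > arc.py <<'E'
import sys
from h import *
def arc(n,pos,box,rad,z=8,thr=100):
    p=np.load(n+".npz")["p"]; m,T=wfc("wrist",dict(position=np.array(pos),orientation=[0,1,0,0]))
    x0,x1,y1,yc=box; g=cv2.cvtColor(p,cv2.COLOR_RGB2GRAY); pts=[]
    for x in range(x0,x1,2):   # first dark pixel from above
        col=g[yc:y1,x]; i=np.argmax(col<thr)
        if col[i]<thr: pts.append((x,yc+i-.5))
    q=cast(pts,m,T,z)
    s=least_squares(lambda a:np.hypot(q[:,0]-a[0],q[:,1]-a[1])-rad,[q[:,0].min()-10,q[:,1].mean()],loss="soft_l1",f_scale=.7)
    return s.x.round(1), np.sqrt(np.mean(s.fun**2)).round(2)
E
python3 - <<'E'
from arc import *
print(arc("w2",[413,-177,71.5],(224,338,215,140),46))
for k in ("brass",):
    p=np.load("w2.npz")["p"]; m,T=wfc("wrist",dict(position=np.array([413,-177,71.5]),orientation=[0,1,0,0]))
    c=max(blobs(p,k,300),key=len); c=c[(c[:,1]<232)]; q=cast(c,m,T,66.5)
    s=least_squares(lambda a:np.hypot(q[:,0]-a[0],q[:,1]-a[1])-33,[400,-177],loss="soft_l1",f_scale=.7); print(s.x,np.abs(s.fun).max())
E
```

```text
(array([ 412. , -176.4]), np.float64(0.35))Traceback (most recent call last):
  File "<stdin>", line 5, in <module>
  File "h.py", line 12, in cast
    u=cv2.undistortPoints(np.float64(px).reshape(-1,1,2),K,m["dist"])[:,0]
      ~~~~~~~~~~~~~~~~~~~^^^^^^^^^^^^^^^^^^^^^^^^^^^^^^^^^^^^^^^^^^^^
cv2.error: OpenCV(4.12.0) /io/opencv/modules/calib3d/src/undistort.dispatch.cpp:347: error: (-215:Assertion failed) CV_IS_MAT(_src) && CV_IS_MAT(_dst) && (_src->rows == 1 || _src->cols == 1) && (_dst->rows == 1 || _dst->cols == 1) && _src->cols + _src->rows - 1 == _dst->rows + _dst->cols - 1 && (CV_MAT_TYPE(_src->type) == CV_32FC2 || CV_MAT_TYPE(_src->type) == CV_64FC2) && (CV_MAT_TYPE(_dst->type) == CV_32FC2 || CV_MAT_TYPE(_dst->type) == CV_64FC2) in function 'cvUndistortPointsInternal'
```

Call:
{"method": "drive_tool", "body": {
  "steps": "-0.001 0 0.02 0 0 0; 0 0 0.02 0 0 0; 0 0 0.01 0 0 0; 0 0 0.004 0 0 0; 0 0 0.002 0 0 0; 0 0 0.001 0 0 0; 0 0 0 0 0 0; 0 0 0 0 0 0"
}}

```text
t: 5.62
position: [411.3, -176.5, 14.2]
orientation: [0.0, 1.0, -0.0, 0.0]
contact_force: [-0.7, -0.6, -2.4]
grip_width: 13.4
finger_force: 35.0
```

Call:
{"method": "drive_tool", "body": {
  "steps": "0 0 0.0005 0 0 0; 0 0 0 0 0 0; 0 0 0 0 0 0"
}}

```text
t: 6.0
position: [411.4, -176.5, 13.9]
orientation: [0.0, 1.0, -0.0, 0.0]
contact_force: [-2.7, 0.6, 10.4]
grip_width: 13.3
finger_force: 35.0
```

Call:
{"method": "drive_tool", "body": {
  "steps": "0 0 0 0 0 0; 0 0 0 0 0 0; 0 0 0 0 0 0; 0 0 0 0 0 0; 0 0 -0.01 0 0 0; 0 0 -0.03 0 0 0; 0 0 -0.04 0 0 0; 0 0 -0.02 0 0 0",
  "grip": 0.6
}}

```text
t: 7.0
position: [411.8, -176.8, 115.9]
orientation: [0.001, 1.0, -0.0, 0.001]
contact_force: [0.2, 0.7, 0.5]
grip_width: 54.8
finger_force: 0.0
```

Call:
{"method": "drive_tool", "body": {
  "steps": "0.03 0.008 0 0 0 0; 0.045 0.012 0 0 0 0; 0.045 0.012 0 0 0 0; 0.045 0.012 0 0 0 0; 0.04 0.011 0 0 0 0; 0.02 0.005 0 0 0 0; 0 0 0 0 0 0; 0 0 0 0 0 0",
  "grip": 1
}}

```text
t: 8.0
position: [635.2, -236.1, 113.5]
orientation: [-0.0, 1.0, -0.0, -0.0]
contact_force: [-0.1, 0.5, 0.1]
grip_width: 91.1
finger_force: 0.0
```

```bash
python3 look.py w3; python3 - <<'E'
from h import *
p,d=optics.grab_frame("top"); cv2.imwrite("pics/top2.png",cv2.cvtColor(p,cv2.COLOR_RGB2BGR)[100:320,80:480])
m,T=wfc("top")
for k,z in (("brass",9),("dark",8)):
    for c in blobs(p,k):
        a=fit(cast(c,m,T,z))
        if 10<a[2]<60: print(k,c.mean(0).round(),a.round(1))
E
```

```text
t 8.0 pos [ 635.2 -236.1  113.5] q [-2.e-04  1.e+00 -1.e-04 -3.e-04] w 91.1
brass [ 94. 298.] xy [546.5 -53.3] diam 27.3 minus TCP [-88.7 182.8]
brass [467. 285.] xy [ 560.7 -402.6] diam 46.8 minus TCP [ -74.5 -166.5]
brass [284. 208.] xy [ 637.6 -236.6] diam 51.9 minus TCP [ 2.4 -0.5]
brass [ 34. 148.] xy [690.4 -17.2] diam 27.1 minus TCP [ 55.2 218.9]
brass [379. 267.] [ 409.4 -175.4   32.7]
brass [354. 176.] [ 588.6 -130.9   15.1]
brass [404. 154.] [ 634.7 -234.9   25.6]
brass [295. 132.] [678.5 -14.7  18.5]
```

View pics/top2.png

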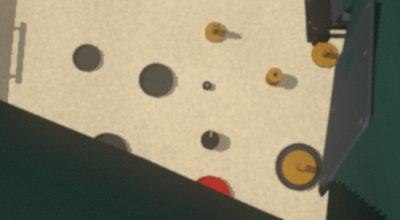

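The XL table sits centred in its dish at crop pixel (298,167), about 1 mm off. Now I'll grip table_l, measured 52 mm across.

Call:
{"method": "drive_tool", "body": {
  "steps": "0.0022 0.0005 0.04 0 0 0; 0 0 0.035 0 0 0; 0 0 0.018 0 0 0; 0 0 0.0095 0 0 0; 0 0 0 0 0 0"
}}

```text
t: 8.72
position: [638.4, -237.0, 11.2]
orientation: [0.0, 1.0, -0.0, 0.0]
contact_force: [-1.0, 0.2, 0.9]
grip_width: 91.1
finger_force: 0.0
```

Call:
{"method": "drive_tool", "body": {
  "steps": "0 0 0 0 0 0; 0 0 0 0 0 0; 0 0 0 0 0 0; 0 0 0 0 0 0; 0 0 0 0 0 0; 0 0 0 0 0 0; 0 0 0 0 0 0; 0 0 0 0 0 0",
  "grip": 0
}}

```text
t: 9.72
position: [638.4, -237.0, 10.9]
orientation: [0.0, 1.0, -0.0, 0.0]
contact_force: [-1.2, -2.8, 1.0]
grip_width: 14.5
finger_force: 1.2
```

Call:
{"method": "drive_tool", "body": {
  "steps": "0 0 0 0 0 0; 0 0 0 0 0 0; 0 0 -0.01 0 0 0; 0 0 -0.03 0 0 0; -0.01 -0.02 -0.025 0 0 0; -0.02 -0.042 0 0 0 0; -0.024 -0.051 0 0 0 0; -0.024 -0.051 0 0 0 0"
}}

```text
t: 10.72
position: [559.7, -71.7, 76.7]
orientation: [0.0, 1.0, -0.0, 0.0]
contact_force: [1.5, -0.4, -0.7]
grip_width: 13.3
finger_force: 35.0
```

Call:
{"method": "drive_tool", "body": {
  "steps": "-0.024 -0.051 0 0 0 0; -0.024 -0.051 0 0 0 0; -0.024 -0.051 0 0 0 0; -0.024 -0.051 0 0 0 0; -0.018 -0.038 0 0 0 0; -0.010 -0.021 0 0 0 0; 0 0 0 0 0 0; 0 0 0 0 0 0"
}}

```text
t: 11.72
position: [436.8, 189.8, 76.3]
orientation: [-0.0, 1.0, -0.0, 0.0]
contact_force: [-0.1, -0.9, -1.6]
grip_width: 13.1
finger_force: 35.0
```

```bash
python3 look.py w4
```

```text
t 11.725 pos [436.8 189.8  76.3] q [-1.e-04  1.e+00 -0.e+00  3.e-04] w 13.1
brass [282. 237.] xy [423.  190.8] diam 49.7 minus TCP [-13.8   1. ]
dark [246. 203.] xy [432.6 185.4] diam 83.4 minus TCP [-4.2 -4.3]
dark [543.  45.] xy [569.4   2.5] diam 19.0 minus TCP [ 132.6 -187.3]
```

View pics/w4.png

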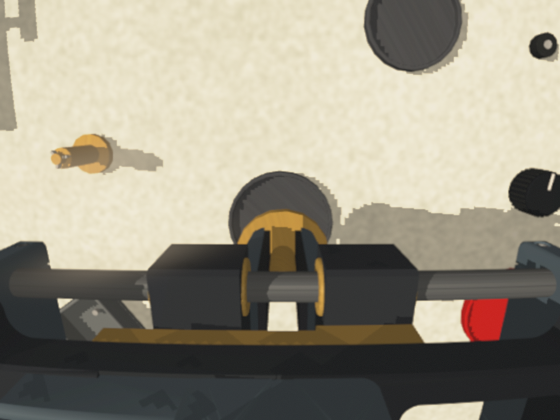

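Table_l is over the dark dish arc, roughly (230,215) to (281,172) to (332,215). Its red twin is well away at (490,318).

```bash
python3 -c "
from arc import *
print(arc('w4',[436.8,189.8,76.3],(234,328,212,150),40))"
```

```text
(array([436.2, 191.7]), np.float64(0.36))
```

Call:
{"method": "drive_tool", "body": {
  "steps": "0 -0.0018 0.02 0 0 0; 0 0 0.022 0 0 0; 0 0 0.012 0 0 0; 0 0 0.004 0 0 0; 0 0 0.002 0 0 0; 0 0 0.0015 0 0 0; 0 0 0.0005 0 0 0; 0 0 0 0 0 0"
}}

```text
t: 12.78
position: [436.5, 191.9, 14.2]
orientation: [-0.0, 1.0, -0.0, 0.0]
contact_force: [0.4, 0.6, -1.3]
grip_width: 12.9
finger_force: 35.0
```

Call:
{"method": "drive_tool", "body": {
  "steps": "0 0 0.0005 0 0 0; 0 0 0 0 0 0; 0 0 0 0 0 0"
}}

```text
t: 13.15
position: [436.6, 191.9, 13.8]
orientation: [-0.0, 1.0, -0.0, 0.0]
contact_force: [-2.1, -1.6, 7.8]
grip_width: 13.0
finger_force: 35.0
```

Call:
{"method": "drive_tool", "body": {
  "steps": "0 0 0 0 0 0; 0 0 0 0 0 0; 0 0 0 0 0 0; 0 0 0 0 0 0; 0 0 -0.01 0 0 0; 0 0 -0.03 0 0 0; 0 0 -0.04 0 0 0; 0 0 -0.02 0 0 0",
  "grip": 0.6
}}

```text
t: 14.15
position: [437.1, 192.1, 115.9]
orientation: [-0.0, 1.0, -0.0, 0.001]
contact_force: [0.3, 0.6, -1.1]
grip_width: 55.1
finger_force: 0.0
```

Call:
{"method": "drive_tool", "body": {
  "steps": "0.01 -0.026 0 0 0 0; 0.0178 -0.046 0 0 0 0; 0.0178 -0.046 0 0 0 0; 0.0089 -0.0235 0 0 0 0; 0 0 0 0 0 0; 0 0 0 0 0 0",
  "grip": 1
}}

```text
t: 14.9
position: [490.4, 332.6, 113.6]
orientation: [0.0, 1.0, -0.0, -0.0]
contact_force: [0.7, -0.2, -0.1]
grip_width: 91.2
finger_force: 0.0
```

```bash
python3 look.py w5
```

```text
t 14.9 pos [490.4 332.6 113.6] q [ 2.e-04  1.e+00 -1.e-04 -3.e-04] w 91.2
brass [ 94. 297.] xy [401.9 515.2] diam 27.4 minus TCP [-88.5 182.6]
brass [467. 285.] xy [416.2 166.2] diam 46.9 minus TCP [ -74.1 -166.4]
brass [434. 254.] xy [448.2 193.6] diam 30.4 minus TCP [ -42.2 -139. ]
brass [282. 211.] xy [490.4 334. ] diam 28.3 minus TCP [0.  1.3]
dark [392.  35.] xy [626.4 240.3] diam 47.9 minus TCP [136.1 -92.4]
```

Call:
{"method": "drive_tool", "body": {
  "steps": "0 -0.0012 0.04 0 0 0; 0 0 0.035 0 0 0; 0 0 0.018 0 0 0; 0 0 0.0097 0 0 0; 0 0 0 0 0 0"
}}

```text
t: 15.58
position: [491.0, 334.4, 10.9]
orientation: [0.0, 1.0, -0.0, -0.0]
contact_force: [0.2, 0.2, 0.2]
grip_width: 91.2
finger_force: 0.0
```

Call:
{"method": "drive_tool", "body": {
  "steps": "0 0 0 0 0 0; 0 0 0 0 0 0; 0 0 0 0 0 0; 0 0 0 0 0 0; 0 0 0 0 0 0; 0 0 0 0 0 0; 0 0 0 0 0 0; 0 0 0 0 0 0",
  "grip": 0
}}

```text
t: 16.58
position: [490.9, 334.5, 10.7]
orientation: [0.0, 1.0, -0.0, -0.0]
contact_force: [-0.2, -1.6, 1.0]
grip_width: 14.3
finger_force: 0.5
```

Call:
{"method": "drive_tool", "body": {
  "steps": "0 0 0 0 0 0; 0 0 0 0 0 0; 0 0 -0.01 0 0 0; 0 0 -0.03 0 0 0; 0.0155 0.011 -0.025 0 0 0; 0.04 0.0285 0 0 0 0; 0.045 0.032 0 0 0 0; 0.035 0.0245 0 0 0 0"
}}

```text
t: 17.58
position: [628.1, 237.3, 76.7]
orientation: [-0.0, 1.0, -0.0, 0.0]
contact_force: [0.3, 0.3, -0.4]
grip_width: 13.1
finger_force: 35.0
```

Call:
{"method": "drive_tool", "body": {
  "steps": "0 0 0 0 0 0; 0 0 0 0 0 0; 0 0 0 0 0 0"
}}

```text
t: 17.95
position: [625.5, 239.2, 75.9]
orientation: [0.0, 1.0, 0.0, -0.0]
contact_force: [0.5, -0.2, -0.6]
grip_width: 13.3
finger_force: 35.0
```

```bash
python3 look.py w6
```

```text
t 17.95 pos [625.5 239.2  75.9] q [ 0.e+00  1.e+00  4.e-04 -2.e-04] w 13.3
brass [282. 251.] xy [602.7 239.9] diam 31.4 minus TCP [-22.9   0.7]
```

View pics/w6.png

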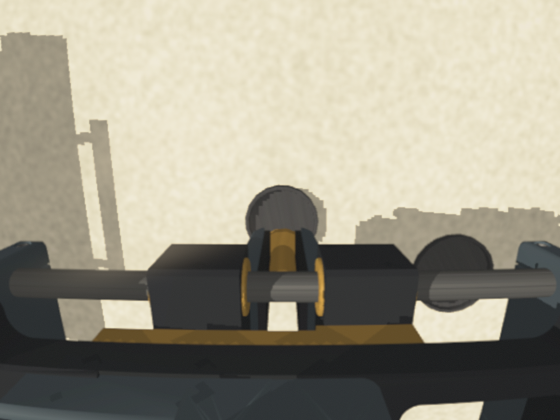

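The small dish arc shows at roughly (247,215) to (282,186) to (317,215), with the table centred over it.

```bash
python3 -c "
from arc import *
print(arc('w6',[625.5,239.2,75.9],(250,314,214,160),28))"
```

```text
(array([626.8, 240.2]), np.float64(0.32))
```

Call:
{"method": "drive_tool", "body": {
  "steps": "0.001 -0.001 0.02 0 0 0; 0 0 0.022 0 0 0; 0 0 0.012 0 0 0; 0 0 0.004 0 0 0; 0 0 0.002 0 0 0; 0 0 0.001 0 0 0; 0 0 0.0005 0 0 0; 0 0 0 0 0 0"
}}

```text
t: 19.0
position: [627.6, 239.6, 14.5]
orientation: [-0.0, 1.0, -0.0, 0.0]
contact_force: [0.0, 0.2, -1.2]
grip_width: 13.4
finger_force: 35.0
```

Call:
{"method": "drive_tool", "body": {
  "steps": "0 0 0.0005 0 0 0; 0 0 0.0005 0 0 0; 0 0 0 0 0 0; 0 0 0 0 0 0"
}}

```text
t: 19.5
position: [627.6, 239.6, 13.7]
orientation: [-0.0, 1.0, -0.0, 0.0]
contact_force: [-2.4, -0.1, 5.3]
grip_width: 13.0
finger_force: 35.0
```

Call:
{"method": "drive_tool", "body": {
  "steps": "0 0 0 0 0 0; 0 0 0 0 0 0; 0 0 0 0 0 0; 0 0 0 0 0 0; 0 0 -0.01 0 0 0; 0 0 -0.03 0 0 0; 0 0 -0.04 0 0 0; 0 0 -0.02 0 0 0",
  "grip": 0.6
}}

```text
t: 20.5
position: [628.3, 239.8, 115.9]
orientation: [-0.0, 1.0, -0.0, 0.001]
contact_force: [-1.1, -0.2, -1.8]
grip_width: 54.3
finger_force: 0.0
```

Call:
{"method": "drive_tool", "body": {
  "steps": "0.006 0.0285 0 0 0 0; 0.0106 0.05 0 0 0 0; 0.0106 0.05 0 0 0 0; 0.0106 0.05 0 0 0 0; 0.0106 0.05 0 0 0 0; 0.0056 0.027 0 0 0 0; 0 0 0 0 0 0; 0 0 0 0 0 0",
  "grip": 1
}}

```text
t: 21.5
position: [681.0, -15.3, 113.0]
orientation: [-0.0, 1.0, -0.0, -0.0]
contact_force: [-0.0, 0.5, -0.6]
grip_width: 91.1
finger_force: 0.0
```

```bash
python3 look.py w7
```

```text
t 21.5 pos [681.  -15.3 113. ] q [-1.e-04  1.e+00 -0.e+00 -3.e-04] w 91.1
brass [ 94. 297.] xy [592.7 167. ] diam 27.6 minus TCP [-88.4 182.4]
brass [467. 285.] xy [ 606.8 -181.2] diam 47.2 minus TCP [ -74.2 -165.9]
brass [283. 210.] xy [681.7 -15.6] diam 40.0 minus TCP [ 0.6 -0.3]
```

Call:
{"method": "drive_tool", "body": {
  "steps": "0.0005 0 0.04 0 0 0; 0 0 0.035 0 0 0; 0 0 0.018 0 0 0; 0 0 0.0093 0 0 0; 0 0 0 0 0 0"
}}

```text
t: 22.18
position: [682.1, -15.7, 11.2]
orientation: [-0.0, 1.0, 0.0, 0.0]
contact_force: [-0.2, 0.7, 0.6]
grip_width: 91.2
finger_force: 0.0
```

Call:
{"method": "drive_tool", "body": {
  "steps": "0 0 0 0 0 0; 0 0 0 0 0 0; 0 0 0 0 0 0; 0 0 0 0 0 0; 0 0 0 0 0 0; 0 0 0 0 0 0; 0 0 0 0 0 0; 0 0 0 0 0 0",
  "grip": 0
}}

```text
t: 23.18
position: [681.9, -16.0, 10.9]
orientation: [0.0, 1.0, -0.0, -0.0]
contact_force: [-0.7, -2.7, 1.4]
grip_width: 14.0
finger_force: 1.3
```

Call:
{"method": "drive_tool", "body": {
  "steps": "0 0 0 0 0 0; 0 0 0 0 0 0; 0 0 -0.01 0 0 0; 0 0 -0.03 0 0 0; -0.0155 -0.018 -0.025 0 0 0; -0.03 -0.0345 0 0 0 0; -0.032 -0.037 0 0 0 0; -0.023 -0.0265 0 0 0 0"
}}

```text
t: 24.18
position: [580.1, 101.2, 76.6]
orientation: [-0.0, 1.0, 0.0, 0.0]
contact_force: [0.7, 0.3, -1.2]
grip_width: 13.2
finger_force: 35.0
```

Call:
{"method": "drive_tool", "body": {
  "steps": "0 0 0 0 0 0; 0 0 0 0 0 0; 0 0 0 0 0 0"
}}

```text
t: 24.55
position: [582.2, 99.4, 76.2]
orientation: [-0.0, 1.0, -0.0, 0.0]
contact_force: [0.6, 0.3, -0.9]
grip_width: 13.2
finger_force: 35.0
```

```bash
python3 look.py w8
```

```text
t 24.55 pos [582.2  99.4  76.2] q [-0.e+00  1.e+00 -4.e-04  3.e-04] w 13.2
brass [282. 242.] xy [565.6 100.7] diam 39.1 minus TCP [-16.6   1.3]
dark [409. 237.] xy [571.2   1.7] diam 17.6 minus TCP [-11.  -97.7]
```

View pics/w8.png

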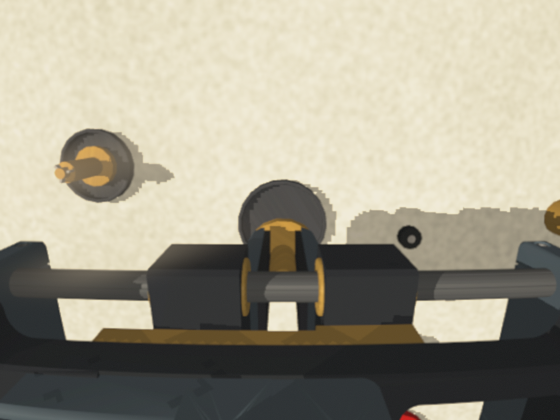

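Dish_m's arc shows at roughly (240,215) to (282,181) to (326,215), with table_m above it. Table_s stands centred in its own dish at (96,165).

```bash
python3 -c "
from arc import *
print(arc('w8',[582.2,99.4,76.2],(244,322,212,155),34))"
```

```text
(array([581.5, 100.1]), np.float64(0.39))
```

Call:
{"method": "drive_tool", "body": {
  "steps": "-0.0005 -0.0006 0.02 0 0 0; 0 0 0.022 0 0 0; 0 0 0.012 0 0 0; 0 0 0.004 0 0 0; 0 0 0.002 0 0 0; 0 0 0.0015 0 0 0; 0 0 0.0005 0 0 0; 0 0 0 0 0 0"
}}

```text
t: 25.6
position: [581.1, 100.7, 14.2]
orientation: [-0.0, 1.0, -0.0, 0.0]
contact_force: [0.2, 0.3, -0.4]
grip_width: 13.2
finger_force: 35.0
```

Call:
{"method": "drive_tool", "body": {
  "steps": "0 0 0.0005 0 0 0; 0 0 0 0 0 0; 0 0 0 0 0 0"
}}

```text
t: 25.98
position: [581.1, 100.7, 13.9]
orientation: [-0.0, 1.0, -0.0, 0.0]
contact_force: [-2.1, -0.4, 5.3]
grip_width: 13.1
finger_force: 35.0
```

Call:
{"method": "drive_tool", "body": {
  "steps": "0 0 0 0 0 0; 0 0 0 0 0 0; 0 0 0 0 0 0; 0 0 0 0 0 0; 0 0 -0.01 0 0 0; 0 0 -0.03 0 0 0; 0 0 -0.05 0 0 0; 0 0 -0.05 0 0 0",
  "grip": 0.6
}}

```text
t: 26.98
position: [580.7, 100.6, 155.5]
orientation: [0.0, 1.0, -0.0, 0.0]
contact_force: [0.4, 0.2, 0.1]
grip_width: 54.7
finger_force: 0.0
```

Call:
{"method": "drive_tool", "body": {
  "steps": "-0.01 0.05 -0.02 0 0 0; -0.01 0.06 -0.01 0 0 0; -0.01 0.06 0 0 0 0; -0.01 0.06 0 0 0 0; -0.01 0.06 0 0 0 0; -0.01 0.06 0 0 0 0; -0.01 0.06 0 0 0 0; -0.01 0.06 0 0 0 0"
}}

```text
t: 27.98
position: [500.3, -371.4, 184.4]
orientation: [0.0, 1.0, -0.0, 0.0]
contact_force: [0.6, 0.6, 1.0]
grip_width: 54.3
finger_force: 0.0
```

Call:
{"method": "drive_tool", "body": {
  "steps": "-0.02 0.055 0 0 0 0; -0.02 0.055 0 0 0 0; -0.02 0.055 0 0 0 0; -0.02 0.05 0 0 0 0; -0.02 0.03 0 0 0 0; 0 0 0 0 0 0; 0 0 0 0 0 0"
}}

```text
t: 28.85
position: [401.0, -613.7, 183.7]
orientation: [-0.0, 1.0, -0.0, -0.0]
contact_force: [0.3, 0.4, 0.1]
grip_width: 55.0
finger_force: 0.0
```

```bash
python3 - <<'E'
from h import *
p,d=optics.grab_frame("top"); cv2.imwrite("pics/top3.png",cv2.cvtColor(p,cv2.COLOR_RGB2BGR))
m,T=wfc("top")
for k,z in (("brass",9),("dark",8)):
    for c in blobs(p,k):
        a=fit(cast(c,m,T,z))
        if 10<a[2]<60: print(k,c.mean(0).round(),a.round(1))
E
```

```text
brass [379. 267.] [ 409.5 -175.1   32.7]
brass [186. 254.] [434.1 193.1  26.4]
brass [235. 179.] [579.2 101.6  20.6]
brass [354. 176.] [ 588.3 -131.4   15.3]
brass [165. 156.] [626.2 241.5  14.7]
dark [ 14. 321.] [297.2 530.5  33.4]
dark [379. 267.] [ 410.5 -176.    44.4]
dark [187. 253.] [434.8 191.1  38.4]
dark [290. 239.] [461.3  -5.6  16.3]
dark [532. 225.] [ 492.4 -499.5   48.6]
dark [236. 180.] [579.2  99.7  32.3]
dark [166. 157.] [624.3 239.1  26.8]
```

View pics/top3.png

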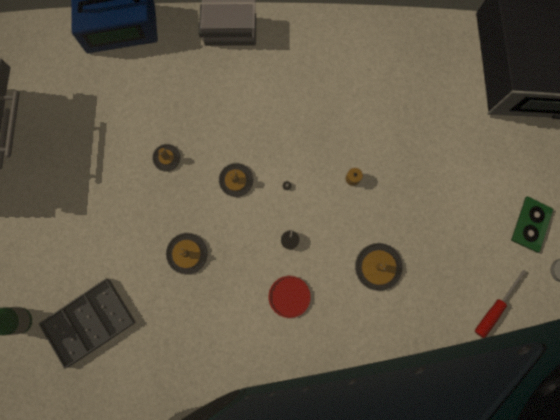

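The top view shows all four tables in their matching dishes, within about 3 mm of centre: (379,267), (186,254), (235,179) and (165,156). The roller (354,176) and knob (290,239) have not moved, and the arm is clear, so I'm handing in.

```bash
python3 -c "
from station import r
print(r.close_job())"
```

```text
the job is handed in; nothing more can be done
None
```

All four reel tables are upright in the dishes of their size, within about 3 mm of centre by the top camera, and the roller, knob and red dish were left alone; the job was handed in at about 29 s of the 102 s, and no verdict was shown.

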